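Slow the ink stirrer and open the square jar

TASK

First turn the ink stirrer's dial down to the long mark on its scale, then unscrew the cap of the square jar: nobody knows which way its thread runs, so try both ways. Lift the cap off and finish while still holding it in the gripper, upright and straight above its jar, at least 5 cm clear of the jar's neck. Leave the dial at the mark, the other jar's cap on, and the things around where they are.

Things in the scene. Friction and masses are not known exactly. Their poses are not given: they have to be found in the camera images.
- stirrer: twin ink stirrer, flat grey fixed slab 130 x 250 x 30 mm (x, y, z); origin: centre of its underside, z up. Two amber jars, one square, one round, are clamped on it 60 mm either side of its middle along y, in either order. Off its ends, centres 190 mm from its middle along y, stand the control box and a closed metal tin (113 x 113 x 41 mm), in either order.
- control_box: the stirrer's fixed control box, 110 x 110 x 40 mm, black top, yaw of the stirrer; origin: centre of its underside, z up. The speed dial is in the middle of its top, ringed by eleven white marks 27 deg apart: ten short and one long, thick one (fourth clockwise from the low end), which lies at +54 deg from the box's x axis (counter-clockwise from above).
- dial (a joint): dial angle, rad, grows clockwise from above, 0 to 4.71, stays where left (0.03 N m). Black disc, radius 22 mm, with an upright bar grip 42 mm long, 14 mm thick, from 54 to 84 mm above the table. A white line on one end of the bar's top is the pointer: at q it points to 135 deg - q from the box's x axis (ccw from above). On the long mark q = 1.414; starts at 2.3 to 3.6.
- dial_grip (a point): on the dial's axis, at gripping height, 77 mm above the table (7 mm below the bar's top)
- square_jar: the square amber jar, 66 x 66 mm, clamped fast; yaw of the stirrer; origin: centre of its underside (30 mm above the table), z up. Its shoulder, on which the cap rests, is 60 mm above the origin; its neck (hidden by the cap) stands to 86 mm above the origin.
- cap: cap on the square jar: black ribbed plastic, 46 mm across, 32 mm high, 35 to 70 g; origin: centre of its underside, 90 mm above the table when on; x along the jar's x at the start. Thread hand unseen, differs from start to start. The tightening way it stops solid within 8 deg; the loosening way it turns easily without rising, lifts straight off once turned 50 to 125 deg (best 80), stops at 135.
- other_cap: the identical cap on the round jar (68 mm across, shoulder at the same height); to be left on. Origin at the centre of its underside.
- brush_pot: white pot 80 mm wide with brushes, about 150 mm tall, beyond one side of the stirrer; bystander
- bowl: wooden bowl 100 mm wide, 45 mm high, beyond the stirrer; bystander
- tumbler: glass tumbler 68 mm wide, 90 mm high, beyond the stirrer; bystander
- sharpener: black crank pencil sharpener, 70 x 50 x 75 mm, at the left; bystander
- marker: white marker pen lying just in front of the stirrer, 130 mm long; bystander
- eraser: eraser, 30 x 55 x 14 mm, just in front of the stirrer; bystander
- sketchbook: closed sketchbook, 154 x 205 x 17 mm, at the right; bystander
There are look-alikes about, which are no part of the job. Leave any blue or red look-alike of the cap alone. Of the things like the control_box, leave any that is red; of the rest the larger one is meant.

How it is judged (in metres and radians):
On the way, in this order (a step that is already met when the one before it is completed fails the run):
1. the dial's pointer is on the long mark (within 0.17 rad), the cap of the square jar still on (value of joint dial between 1.244 and 1.584 rad and z of cap in the frame of square_jar below 0.07 m), for 0.2 s.
2. the cap has been turned loose on its jar (by more than 0.6 rad) before it comes up (angle between the x axis of cap and the x axis of square_jar, either way round above 0.6 rad and z of cap in the frame of square_jar below 0.068 m and horizontal distance between cap and square_jar below 0.01 m).
At the end, for the whole second after the job is handed in: Dial within 0.17 rad of the long mark; the square jar's cap held by the fingers (over 1 N), still, upright within 0.3 rad, within 33 mm of straight above its jar, its underside 50 mm or more above the neck's top (136 mm above the jar's underside); the other cap on its jar (within 10 mm) (value of joint dial between 1.244 and 1.584 rad and z of cap in the frame of square_jar above 0.136 m and horizontal distance between cap and square_jar below 0.033 m and angle between cap's own z axis and vertical below 0.3 rad and contact force between cap and the fingers above 1 N and linear speed of cap below 0.03 m/s and distance of other_cap from where it was at the start of the episode below 0.01 m); the arm keeps its last pose, push and grip.
It fails at once if the other jar's cap is taken off or displaced by more than 10 mm (distance of other_cap from where it was at the start of the episode above 0.01 m).
It fails at once if a bystander is moved by more than 40 mm (distance of any of brush_pot, bowl, tumbler, sharpener, marker, eraser, sketchbook from where it was at the start of the episode above 0.04 m).
It also fails if it takes over 61 s, if anything falls off the work surface, if the arm or the gripper's body presses on something with over 40 N, if the wrist force passes 120 N, or if a joint passes its speed limit or range.

ROBOT

A 6-joint arm with a two-finger parallel gripper is mounted at the origin on the work surface. World frame = base frame: x ahead of the robot, y to its left, z up, the work surface at z = 0. Lengths are in m, angles in degrees, forces in N, time in s.
With the tool pointing down it reaches from about 0.4 to 0.825 m from the base axis. Payload 7 kg.
Tool frame: the origin (TCP) lies midway between the tips of the shut fingers; the grasp point (between the pads) lies 19 mm behind it (hold_point_z is the distance from the TCP to the grasp point, in m); z points along the fingers, y is the line along which they close (so a half turn about z gives the same grasp; the last joint's range is limited). The gripper opens to 88 mm and grips with 3 to 60 N. Pads are 19 mm wide; open, the fingers measure 130 mm over their backs; the gripper's body (78 mm by 193 mm) begins 47 mm behind the grasp point.
Start: joints at [85.434, 20.546, 0.682, 0, -70.136, -16.507], TCP at [0.243, 0.63, 0.227] pointing down, gripper open.
Joint ranges: [-176.03, 176.03], [-82.01, 121.73], [-58.28, 71.71], [-173.87, 95.51], [-174.79, -0.11], [-173.66, 173.66]. Speed limits (degrees/s): [136.94, 136.94, 172.46, 180, 180, 180].

INTERFACE

Orientations are given as [roll, pitch, yaw] about the fixed x, y, z axes, in that order (R = Rz(yaw) Ry(pitch) Rx(roll)).
In Python, from plant import get_state, capture, close_job, hold_point_z gives the robot as it stands.
- The arm moves only by the shell command python3 -m inch 'ROWS' [FORCE]. ROWS is text: rows parted by semicolons, each of 5 numbers parted by spaces: the shift along the tool's x, y, z normalised to -1 to 1, where 1 is 0.15 m, then the turn about the tool's z normalised to -1 to 1, where 1 is 360 degrees, then the opening, from 0 (shut) to 1 (fully open). In form: tx ty tz spin grip; .... A call has exactly 8 rows; each row shifts and turns the commanded pose from where the row before left it, along the tool's axes as they then stand; what a row does not reach is not made up. A row lasts 1/8 s, in which the tool goes at most 62.5 mm and 10.7 degrees, less where a joint would pass 70% of its speed; a pose out of reach is approached as far as the arm can. A call with a number of a shift or a turn outside -1 to 1 is refused whole. A call with a gripper value outside its range is refused whole. The fingers move at their own pace and stop on an object; FORCE is the grip in N (left out, the last holds). Time passes only in rows, so rows that do not move let the fingers close, or fill a call up. It gives the time, the measured TCP pose, the force, the opening and the grip force at its end, in the units of the state.
- get_state(): the state, without advancing time (a new reading comes with each control period).
- capture(name): name is "scene" or "top"; returns a dict with "color" (420x560x3 uint8, blue, green, red), "mtx" (3x3 intrinsics, pixels), "R" (3x3) and "t" (3): a world point X has camera coordinates R X + t. Camera axes: x right, y down, z forward; pixel columns grow to the right and rows downward; lengths in m; the calibration is good to about 2 mm. A picture is of the moment at which its call begins. There is no depth.
- close_job(): hands the job in; it is judged then, once.
The state is a dict: "time_s": time; "joints": joint angles; "qd": joint speeds; "joint_torque": joint torques, N m; "tcp_pos": TCP position; "eef_rot": TCP orientation; "contact_force": force on the tool from outside, world axes, zero at the start; "moment": the same for the moment, N m; "gripper_width": finger opening in m; "gripper_force": force on a finger pad.
Only numpy, scipy, OpenCV 4.12 (cv2) and the standard library are available. Lean on these libraries where they do the work, as an engineer would, in place of code of your own. Each camera call takes 0.05 s, during which the arm holds its last target. There are 200 camera calls.

## Working session

There is one attempt and no reset: what is moved stays moved. The work goes in short steps, Python scripts to look and compute and a shell command to move; the robot and the scene stay as the last step left them, time stands still between calls to the robot, and variables do not carry over. Pictures are saved under pics/ and viewed, at most 10 in all, crops included, and the job is handed in when it is done.

```bash
ls; mkdir -p pics
python3 - <<'E'
from plant import get_state,capture,hold_point_z
import cv2
print(hold_point_z,get_state())
for n in("scene","top"):
    c=capture(n);cv2.imwrite(f"pics/{n}0.png",c["color"]);print(n,c["mtx"],c["R"],c["t"])
E
```

```text
pics
0.0188 {'time_s': 0.0, 'joints': array([ 8.54328874e+01,  2.05912915e+01,  6.33865782e-01, -2.06249931e-02,
       -7.01330741e+01, -1.65088996e+01]), 'qd': array([-0.23374104,  0.08855039, -0.06603671,  0.04772649, -0.06741007,
        0.05312414]), 'joint_torque': array([ 6.01464103e-05, -5.82714379e+01,  2.93054491e+01,  6.99716941e+00,
        6.95739698e-03, -1.40613656e-04]), 'tcp_pos': array([0.24255969, 0.62940514, 0.22562339]), 'eef_rot': array([ 1.79907721e+02, -7.12993981e-03, -2.10830310e+01]), 'contact_force': array([ 0.19103175, -0.39567934, -1.35933158]), 'moment': array([0.04826674, 0.03574941, 0.04863019]), 'gripper_force': 0.0, 'gripper_width': 0.08750359170744915}
scene [[476.45702656   0.         278.21267521]
 [  0.         476.45702656 207.47798783]
 [  0.           0.           1.        ]] [[ 0.00252618  0.99998487 -0.00488563]
 [ 0.84083179 -0.00476864 -0.54127549]
 [-0.5412906  -0.00274064 -0.84083112]] [-0.01782974 -0.39503184  1.67598878]
top [[413.83468122   0.         276.42478531]
 [  0.         413.83468122 208.18357837]
 [  0.           0.           1.        ]] [[ 2.69359831e-02 -9.99633234e-01  2.80194341e-03]
 [-9.96880862e-01 -2.70696123e-02 -7.41335438e-02]
 [ 7.41822016e-02 -7.96343877e-04 -9.97244387e-01]] [-0.0061038   0.51711253  1.12176509]
```

View pics/top0.png

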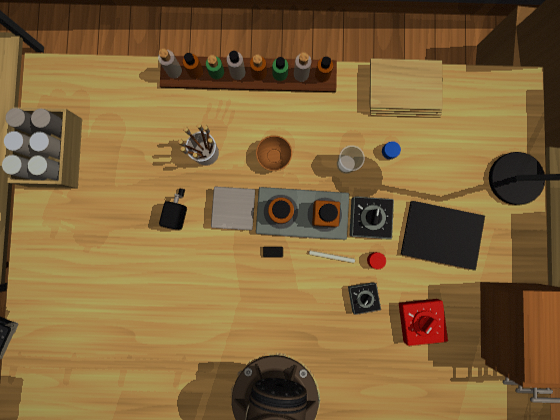

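View pics/scene0.png

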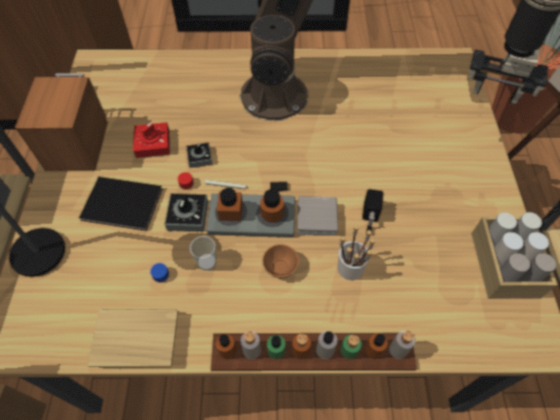

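The top view shows three dial boxes: a large black one at (372,217) next to the slab, a small black one at (365,298), and a red one at (424,323). The large black one is meant, because it is at the end of the slab and is the larger of the two that aren't red. The cap candidates are black on the square jar at (327,212), black on the round jar at (280,210), blue at (391,150) and red at (376,260). The one on the square jar is meant. I'll confirm both in a crop.

```bash
cat > h.py <<'E'
import numpy as np,cv2
from plant import capture,get_state
def ray(c,uv,z):
    d=c["R"].T@np.linalg.inv(c["mtx"])@np.array([uv[0],uv[1],1.]); o=-c["R"].T@c["t"]
    return (o+d*(z-o[2])/d[2])
def proj(c,X):
    p=c["mtx"]@(c["R"]@np.array(X)+c["t"]); return p[:2]/p[2]
E
python3 - <<'E'
from h import *
c=capture("top");im=c["color"]
cv2.imwrite("pics/crop1.png",cv2.resize(im[180:310,250:410],None,fx=4.6,fy=4.6,interpolation=cv2.INTER_CUBIC))
E
```

```text
(no output)
```

View pics/crop1.png

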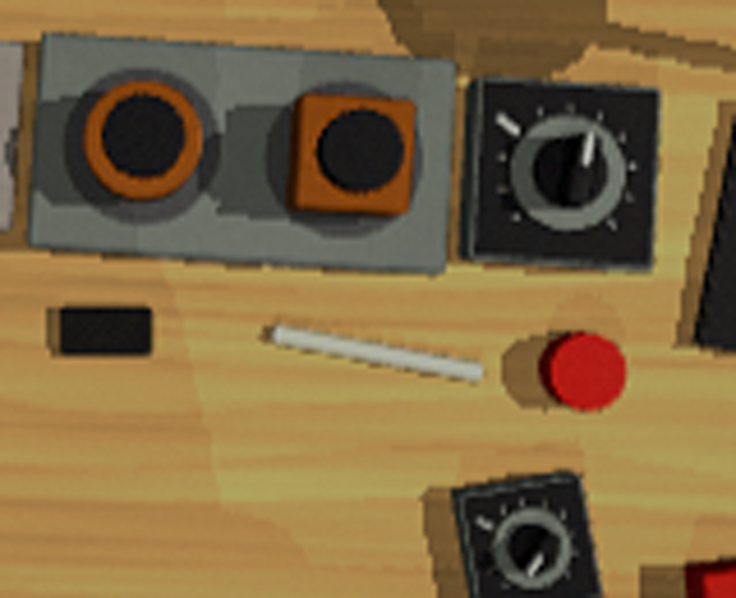

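The crop confirms the large black box, with its long mark at crop (508,124) and its pointer near (588,150). The black cap on the square jar is at crop (360,150). Next I'll measure them.

```bash
cat > m.py <<'E'
from h import *
def blob(mask,uv):
    n,l,s,ce=cv2.connectedComponentsWithStats(mask.astype(np.uint8))
    return max((i for i in range(1,n) if s[i,4]>=4),key=lambda i:-np.hypot(*(ce[i]-uv))),l,s,ce
c=capture("top");im=c["color"].astype(int);b,g,r=[im[...,i] for i in range(3)]
hi=im.max(2);sat=hi-im.min(2)
def find(mask,uv):
    i,l,s,ce=blob(mask,uv); return (l==i).astype(np.uint8),ce[i],s[i,4]
if __name__=="__main__":
    V,U=np.mgrid[:420,:560]
    # orange jars, then dark within
    for nm,uv in(("square",(328,213)),("round",(280,210))):
        w=(abs(U-uv[0])<17)&(abs(V-uv[1])<17)
        m,ce,a=find(w&(hi<45),uv)
        (x,y),rad=cv2.minEnclosingCircle(cv2.findContours(m,0,2)[0][0])
        print(nm,"cap",ce,a,rad,"xyz@.122",ray(c,ce,.122), "diam",2*rad/413*0.98)
    w=(U>252)&(U<352)&(V>180)&(V<245)
    m,ce,a=find(w&(sat<32)&(hi>55),(300,230)); k=cv2.findContours(m,0,2)[0][0]
    rc=cv2.minAreaRect(k);P=np.array([ray(c,p,.03) for p in cv2.boxPoints(rc)])
    print("slab",a,rc,P[:,:2],"mean",P.mean(0),"sides",np.linalg.norm(np.diff(P,axis=0),axis=1))
    w=(U>349)&(U<398)&(V>190)&(V<242)
    m=(w&(hi<60)).astype(np.uint8);m=cv2.morphologyEx(m,2,np.ones((3,3)))
    k=max(cv2.findContours(m,0,2)[0],key=cv2.contourArea)
    rc=cv2.minAreaRect(k);P=np.array([ray(c,p,.04) for p in cv2.boxPoints(rc)])
    print("box",rc,P[:,:2],"mean",P.mean(0),"sides",np.linalg.norm(np.diff(P,axis=0),axis=1))
    # bright marks in box
    w=(U>353)&(U<392)&(V>198)&(V<237)
    n,l,s,ce=cv2.connectedComponentsWithStats((w&(im.min(2)>110)).astype(np.uint8))
    for i in range(1,n):print("white",ce[i].round(1),s[i,4],"@.04",ray(c,ce[i],.04)[:2].round(4),"@.084",ray(c,ce[i],.084)[:2].round(4))
E
python3 m.py
```

```text
square cap [327.76171875 212.25390625] 256 9.233864784240723 xyz@.122 [ 0.50270643 -0.12096787  0.122     ] diam 0.043821731179447494
round cap [280.68312757 209.04938272] 243 8.86717414855957 xyz@.122 [ 0.50755521 -0.00276994  0.122     ] diam 0.042081504433842024
slab 2729 ((302.1319580078125, 213.13609313964844), (91.25733184814453, 47.41194152832031), 3.4893248081207275) [[ 0.44432379  0.06380793]
 [ 0.57395543  0.05988297]
 [ 0.56545306 -0.1900469 ]
 [ 0.43594241 -0.18400486]] mean [ 0.50491867 -0.06259021  0.03      ] sides [0.12969105 0.25007444 0.12965152]
box ((371.0487365722656, 217.26992797851562), (41.773929595947266, 38.31494140625), 3.814074993133545) [[ 0.44841395 -0.18939534]
 [ 0.55212861 -0.19486854]
 [ 0.54763336 -0.30806983]
 [ 0.44397184 -0.30182197]] mean [ 0.49803694 -0.24853892  0.04      ] sides [0.10385897 0.11329051 0.10384964]
white [359.8 206.4] 9 @.04 [ 0.5264 -0.2177] @.084 [ 0.5227 -0.2088]
white [377.6 211.8] 12 @.04 [ 0.5131 -0.2661] @.084 [ 0.5099 -0.2553]
white [387. 216.] 1 @.04 [ 0.5025 -0.2917] @.084 [ 0.4997 -0.2798]
```

```bash
python3 -m inch '0.345 0.153 0 0 1;0.345 0.153 0 0 1;0.345 0.153 0 0 1;0.345 0.153 0 0 1;0.345 0.153 0 0 1;0.165 0.3425 0 0 1;0.165 0.3425 0 0 1;0.165 0.3425 0 0 1'; python3 -c "
from plant import get_state;print(get_state()['joints'])"
```

```text
time_s: 1.2
tcp_pos: [0.4567, 0.2572, 0.2264]
eef_rot: [180.0, 0.0, -21.1]
contact_force: [0.9, -0.9, 0.6]
gripper_width: 0.088
gripper_force: 0.0
[ 5.08576473e+01  6.29849001e+00 -1.82061027e+01  1.52204012e-03
 -6.55036359e+01  1.80662016e+01]
```

```bash
python3 -m inch '0.165 0.3425 0 0 1;0.165 0.3425 0 0 1;0.165 0.3425 0 0 1;0.165 0.3425 0 0 1;0.165 0.3425 0 0 1;0.165 0.3425 0 0 1;0.165 0.3425 0 0 1;0.165 0.3425 0 0 1'; python3 -c "
from plant import get_state;print(get_state()['joints'])"
```

```text
time_s: 2.2
tcp_pos: [0.4936, -0.1974, 0.2267]
eef_rot: [-180.0, -0.0, -21.1]
contact_force: [1.5, 0.8, 1.1]
gripper_width: 0.0876
gripper_force: 0.0
[-6.47960726e-01  6.99382240e+00 -1.73556613e+01 -2.14624531e-03
 -6.56218793e+01  6.95821934e+01]
```

```bash
python3 -m inch '0.165 0.3425 0 0 1;0 0 0 0.0295 1;0 0 0 0.0295 1;0 0 0 0.0295 1;0 0 0 0.0295 1;0 0 0 0.0295 1;0 0 0 0.0295 1;0 0 0 0.0295 1';python3 -m inch '0 0 0 0.0295 1;0 0 0 0.0295 1;0 0 0 0.0295 1;0 0 0 0.0295 1;0 0 0 0.0295 1;0 0 0 0.0295 1;0 0 0 0.0295 1;0 0 0 0.0295 1'
```

```text
time_s: 3.2
tcp_pos: [0.4982, -0.2523, 0.2264]
eef_rot: [180.0, 0.0, -95.8]
contact_force: [0.6, 0.2, -0.1]
gripper_width: 0.0877
gripper_force: 0.0
time_s: 4.2
tcp_pos: [0.4982, -0.2523, 0.2264]
eef_rot: [180.0, -0.0, 179.3]
contact_force: [0.5, -0.6, 0.1]
gripper_width: 0.0881
gripper_force: 0.0
```

```bash
python3 -m inch '0 0 0 0.0295 0.5;0 0 0 0 0.5;0 0 0 0 0.5;0 0 0 0 0.5;0 0 0 0 0.5;0 0 0 0 0.5;0 0 0 0 0.5;0 0 0 0 0.5'; python3 -c "
from plant import get_state;s=get_state();print(s['joints'],s['tcp_pos'],s['eef_rot'])"
```

```text
time_s: 5.2
tcp_pos: [0.4984, -0.2523, 0.2266]
eef_rot: [-180.0, -0.0, 169.0]
contact_force: [0.7, -0.5, 0.0]
gripper_width: 0.0441
gripper_force: 0.0
[-6.77434275e+00  9.62492966e+00 -1.42089662e+01  2.67390110e-04
 -6.61680727e+01 -9.42122721e+01] [ 0.4983505  -0.25234848  0.22655682] [-1.79999611e+02 -1.94526818e-03  1.69013493e+02]
```

```bash
python3 -m inch '0 0 0.3 0 0.5;0 0 0.3 0 0.5;0 0 0.3 0 0.5;0 0 0.1 0 0.5;0 0 0.08 0 0.5;0 0 0.04 0 0.5;0 0 0 0 0.5;0 0 0 0 0.5' 10; python3 -m inch '0 0 0 0 0;0 0 0 0 0;0 0 0 0 0;0 0 0 0 0;0 0 0 0 0;0 0 0 0 0;0 0 0 0 0;0 0 0 0 0' 10
```

```text
time_s: 6.2
tcp_pos: [0.499, -0.2525, 0.0595]
eef_rot: [-180.0, 0.1, 169.0]
contact_force: [0.4, -0.1, -0.3]
gripper_width: 0.0434
gripper_force: 0.0
time_s: 7.2
tcp_pos: [0.4985, -0.2521, 0.0587]
eef_rot: [180.0, 0.0, 169.0]
contact_force: [-0.7, 5.6, 2.4]
gripper_width: 0.0139
gripper_force: 10.0
```

```bash
python3 -m inch '0 0 0 -0.025 0;0 0 0 -0.025 0;0 0 0 -0.025 0;0 0 0 -0.025 0;0 0 0 -0.025 0;0 0 0 -0.025 0;0 0 0 -0.025 0;0 0 0 0 0'
```

```text
time_s: 8.2
tcp_pos: [0.4982, -0.2517, 0.0586]
eef_rot: [180.0, 0.0, -127.9]
contact_force: [-1.3, 9.1, 5.5]
gripper_width: 0.0139
gripper_force: 10.0
```

```bash
python3 -m inch '0 0 0 0 0;0 0 0 0 0;0 0 0 0 0.5;0 0 0 0 0.5;0 0 0 0 0.5;0 0 0 0 0.5;0 0 -0.1 0 0.5;0 0 -0.3 0 0.5'; python3 -m inch '0 0 -0.3 0 1;0 0 -0.3 0 1;0 0 -0.1 0 1;0 0 0 0 1;0 0 0 0 1;0 0 0 0 1;0 0 0 0 1;0 0 0 0 1'
python3 - <<'E'
from h import *
print(get_state()['joints'])
c=capture("top");cv2.imwrite("pics/top2.png",cv2.resize(c["color"][180:260,300:410],None,fx=6,fy=6,interpolation=2))
c=capture("scene");cv2.imwrite("pics/sc2.png",cv2.resize(c["color"][170:250,150:310],None,fx=5,fy=5,interpolation=2))
E
```

```text
time_s: 9.2
tcp_pos: [0.4969, -0.2521, 0.1181]
eef_rot: [179.8, -0.1, -128.0]
contact_force: [1.0, 0.2, 0.9]
gripper_width: 0.0437
gripper_force: 0.0
time_s: 10.2
tcp_pos: [0.4983, -0.2523, 0.223]
eef_rot: [180.0, -0.0, -128.0]
contact_force: [-0.1, -0.1, -0.4]
gripper_width: 0.0874
gripper_force: 0.0
[-6.77169831e+00  9.78669264e+00 -1.44831208e+01 -9.85312333e-04
 -6.57824102e+01 -3.12196812e+01]
```

View pics/sc2.png

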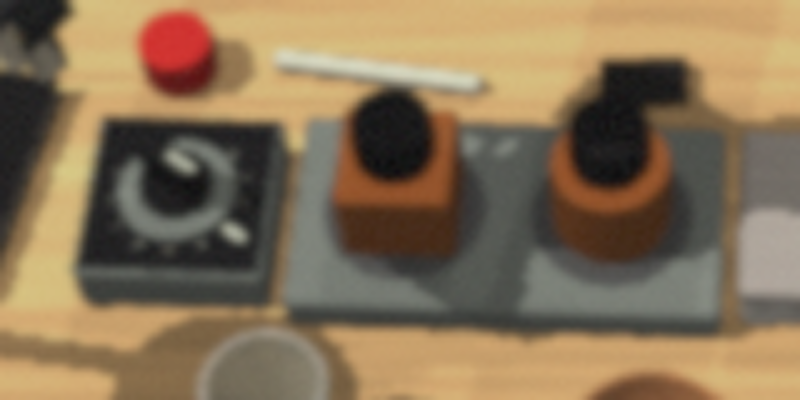

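Run:
```python
from h import *
for n in("scene","top"):
    c=capture(n);cv2.imwrite(f"pics/{n}3.png",c["color"])
    print(n,proj(c,[.243,.63,.227]),proj(c,get_state()['tcp_pos']),"dialtop",proj(c,[.498,-.252,.084]),"ptr52",proj(c,[.498+.018*.616,-.252+.018*.788,.084]),"long",proj(c,[.498+.036*.616,-.252+.036*.788,.04]), -c["R"].T@c["t"])
```

```text
scene [493.79148717  95.89953832] [172.68330419 170.07336071] dialtop [182.32202751 200.14726691] ptr52 [186.9761526  203.42854767] long [194.09971941 215.09487549] [1.23939735 0.02053898 1.19531536]
top [ -8.56800407 317.42627892] [391.450227 212.848337] dialtop [376.29155346 216.36688669] ptr52 [370.87765049 211.96165057] long [361.93973417 208.79190708] [0.43244899 0.00878978 1.15702642]
```

View pics/scene3.png

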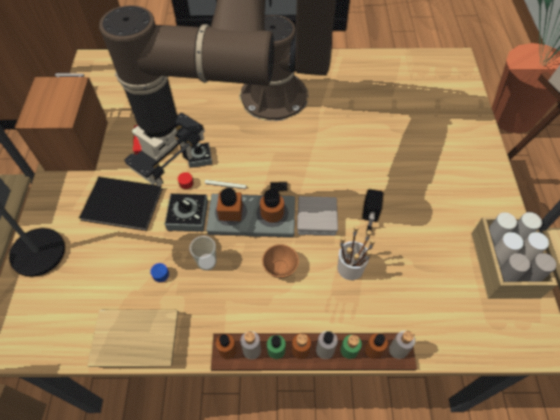

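View pics/top2.png

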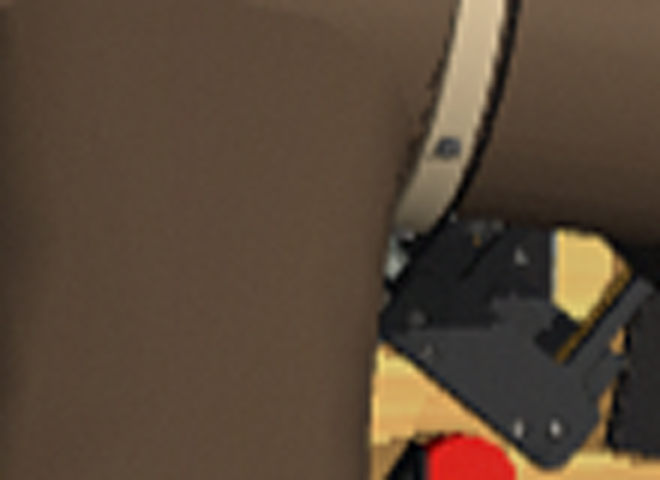

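The pointer shows at crop (180,160), against a predicted (185,167) for the long mark, so the dial is set. Next is the square jar's cap.

```bash
python3 -m inch '-0.235 0.171 0 0 1;-0.235 0.171 0 0 1;-0.235 0.171 0 0 1;0 0 0.35 0 1;0 0 0.25 0 1;0 0 0.15 0 1;0 0 0.06 0 1;0 0 0.035 0 1'; python3 -m inch '0 0 0 0 1;0 0 0 0 0.4;0 0 0 0 0.4;0 0 0 0 0;0 0 0 0 0;0 0 0 0 0;0 0 0 0 0;0 0 0 0 0' 20;python3 -c "
from plant import get_state;s=get_state();print(s['joints'],s['moment'])"
```

```text
time_s: 11.4
tcp_pos: [0.5032, -0.1217, 0.0969]
eef_rot: [-180.0, 0.0, -128.0]
contact_force: [-0.5, -0.2, 1.0]
gripper_width: 0.0877
gripper_force: 0.0
time_s: 12.4
tcp_pos: [0.5028, -0.1216, 0.0968]
eef_rot: [180.0, -0.0, -128.0]
contact_force: [-0.3, 0.2, 1.9]
gripper_width: 0.0446
gripper_force: 20.0
[ 8.16470720e+00  1.30412922e+01 -2.89250233e+01  1.64830656e-03
 -4.80364293e+01 -4.61567689e+01] [ 0.20956605 -0.0066873   0.03671411]
```

```bash
python3 -m inch '0 0 0 -0.01 0;0 0 0 -0.01 0;0 0 0 -0.01 0;0 0 0 -0.01 0;0 0 0 0 0;0 0 0 0 0;0 0 0 0 0;0 0 0 0 0';python3 -c "
from plant import get_state;s=get_state();print(s['joints'],s['moment'])"
```

```text
time_s: 13.4
tcp_pos: [0.503, -0.1216, 0.0969]
eef_rot: [-180.0, 0.0, -113.6]
contact_force: [0.5, -0.3, 1.5]
gripper_width: 0.045
gripper_force: 20.0
[ 8.16389738e+00  1.30406920e+01 -2.89198905e+01  2.92713869e-03
 -4.80250866e+01 -3.17807611e+01] [ 0.04383553 -0.2003613  -0.07079093]
```

```bash
python3 -m inch '0 0 0 -0.01 0;0 0 0 -0.01 0;0 0 0 -0.01 0;0 0 0 -0.01 0;0 0 0 -0.01 0;0 0 0 -0.01 0;0 0 0 -0.01 0;0 0 0 -0.01 0';python3 -c "
from plant import get_state,capture
for i in range(5):s=get_state();print(s['time_s'],s['moment']);capture('top')"
```

```text
time_s: 14.4
tcp_pos: [0.5028, -0.1216, 0.0968]
eef_rot: [180.0, 0.0, -84.7]
contact_force: [-0.1, -0.7, 1.1]
gripper_width: 0.0449
gripper_force: 20.0
14.4 [0.044913   0.00779473 0.00869517]
14.45 [ 0.11125149 -0.06110879  0.07416698]
14.5 [ 0.12779207 -0.03322529  0.04545955]
14.55 [ 0.05974905 -0.01441466  0.02665889]
14.6 [ 0.11339003 -0.00540062  0.03139686]
```

No resisting torque after 43° (a tight stop would show within 8°), so this is the loosening way. I'll go on to about 82°.

```bash
python3 -m inch '0 0 0 -0.018 0;0 0 0 -0.018 0;0 0 0 -0.018 0;0 0 0 -0.018 0;0 0 0 -0.018 0;0 0 0 -0.018 0;0 0 0 0 0;0 0 0 0 0';python3 -c "
from plant import get_state
s=get_state();print(s['moment'])"; python3 -m inch '0 0 -0.01 0 0;0 0 -0.01 0 0;0 0 -0.02 0 0;0 0 -0.02 0 0;0 0 0 0 0;0 0 0 0 0;0 0 0 0 0;0 0 0 0 0'
```

```text
time_s: 15.65
tcp_pos: [0.5029, -0.1216, 0.0969]
eef_rot: [-180.0, -0.0, -46.1]
contact_force: [-0.8, 0.4, 1.5]
gripper_width: 0.0447
gripper_force: 20.0
[ 0.07944824  0.04690325 -0.07922357]
time_s: 16.65
tcp_pos: [0.5028, -0.1216, 0.1057]
eef_rot: [180.0, 0.0, -45.9]
contact_force: [-0.1, -1.2, 0.1]
gripper_width: 0.0445
gripper_force: 20.0
```

```bash
python3 -m inch '0 0 -0.05 0 0;0 0 -0.1 0 0;0 0 -0.12 0 0;0 0 -0.12 0 0;0 0 -0.12 0 0;0 0 -0.07 0 0;0 0 0 0 0;0 0 0 0 0'; python3 -m inch '0 0 0 0 0;0 0 0 0 0;0 0 0 0 0;0 0 0 0 0;0 0 0 0 0;0 0 0 0 0;0 0 0 0 0;0 0 0 0 0'
python3 - <<'E'
from h import *
c=capture("scene");cv2.imwrite("pics/sc4.png",cv2.resize(c["color"][130:250,150:310],None,fx=5,fy=5,interpolation=2))
E
```

```text
time_s: 17.65
tcp_pos: [0.5024, -0.1216, 0.1924]
eef_rot: [180.0, 0.0, -45.9]
contact_force: [-0.5, -0.5, -1.2]
gripper_width: 0.0444
gripper_force: 20.0
time_s: 18.65
tcp_pos: [0.5028, -0.1216, 0.1928]
eef_rot: [-180.0, -0.0, -45.9]
contact_force: [-0.3, 0.5, -0.1]
gripper_width: 0.0448
gripper_force: 20.0
```

View pics/sc4.png

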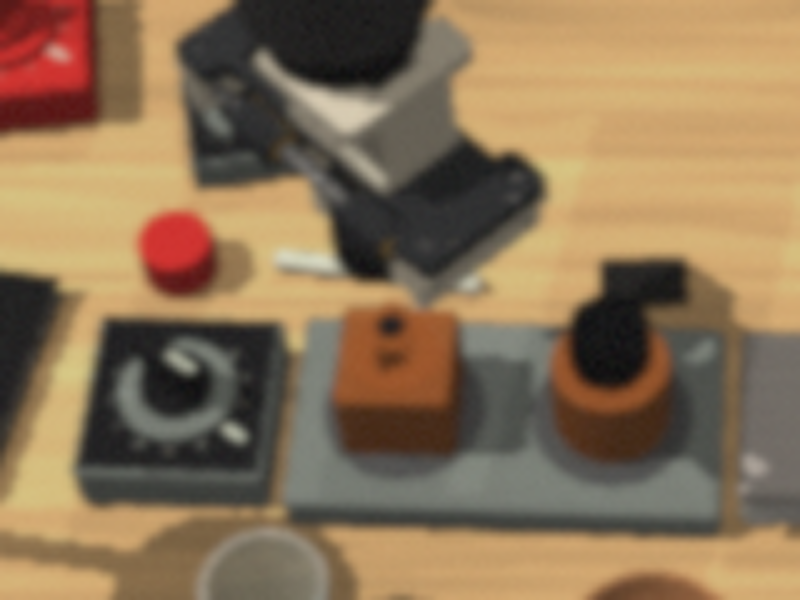

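The cap is held in the gripper at crop (360,245). The square jar's neck is bare at (392,330), the other cap is still on at (610,345), and the dial pointer at (180,360) is unchanged.

```bash
python3 -c "
from plant import close_job;print(close_job())"
```

```text
the job is handed in; nothing more can be done
None
```

The job is handed in: the dial is on the long mark, and the square jar's cap loosened counter-clockwise (about 82°) and is held about 70 mm above the neck, straight over its jar; the other cap is still on, and I saw nothing around it moved.

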